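# Set the fraction collector to its first vial

## Robot

A 7-joint arm with a two-finger parallel gripper is mounted at the origin on the work surface. World frame = base frame: x ahead of the robot, y to its left, z up, the work surface at z = 0. Lengths are in m, angles in rad, forces in N, time in s.
With the tool pointing down it reaches from about 0.425 to 0.875 m from the base axis. Payload 8.4 kg.
Tool frame: the origin (TCP) lies at the very end of the fingers, on their centre line; the grasp point (between the pads) lies env.grip_point_offset behind it (env.grip_point_offset is the distance from the TCP to the grasp point, in m); x points along the fingers, z is the direction in which the jaws open and shut, and the axes are right-handed (so a half turn about x gives the same grasp; the last joint's range is limited). The gripper opens to 85 mm and grips with 20 to 120 N. Pads are 22 mm wide; open, the fingers measure 114 mm over their backs; the gripper's body (76 mm by 85 mm) begins 54 mm behind the grasp point. The pads swing forward as they close: fully open they stand 13 mm farther back than shut.
Start: joints at [1.083, 0.333, 0.04, 1.465, -0.013, 1.343, -0.059], TCP at [0.246, -0.601, 0.231] pointing down, gripper open.
Joint ranges: [-2.58, 2.58], [-0.38, 2.09], [-1.3, 1.39], [0.25, 2.4], [-1.5, 4.64], [0.08, 2.09], [-2.65, 2.65]. Speed limits (rad/s): [2.22, 2.22, 2.79, 2.79, 3.14, 3.14, 3.14].

## Interface

Orientations are given as a rotation vector (axis times angle).
In Python, from cell import state, get_image, camera_params, env gives the robot as it stands.
- The arm moves only by the tool jog_arm, never from a script. Its argument "deltas" is a list of rows, each a list of 7 numbers: the opening, from 0 (shut) to 1 (fully open), then the shift along the tool's x, y, z in cm, then the turn, a rotation vector about the tool's x, y, z in rad. In form: [[hand, x, y, z, rx, ry, rz], ...]. A call has 1 to 5 rows; each row shifts and turns the commanded pose from where the row before left it, along the tool's axes as they then stand; what a row does not reach is not made up. A row lasts 1/12 s, in which the tool goes at most 41.7 mm and 7.16 degrees, less where a joint would pass 70% of its speed; a pose out of reach is approached as far as the arm can. A call with a gripper value outside its range is refused whole. The fingers move at their own pace and stop on an object; the grip force is fixed at half the most. Time passes only in rows, so rows that do not move let the fingers close. It gives the time, the measured TCP pose, the force and the opening at its end, in the units of the state.
- state(): the state, without advancing time (a new reading comes with each control period).
- get_image(name): name is "side" or "top"; returns the picture (480x640x3 uint8, red, green, blue); there is no depth.
- camera_params(name): a dict with "mtx" (3x3 intrinsics, pixels), "rvec" (rotation vector, rad) and "tvec" (3), from world to camera coordinates, as OpenCV has them. Camera axes: x right, y down, z forward; pixel columns grow to the right and rows downward; lengths in m; the calibration is good to about 2 mm. A picture is of the moment at which its call begins. camera_params takes no time and is no camera call.
- env.close_job(): hands the job in, once; it reports no verdict.
The state is a dict: "time": time; "joints": joint angles; "qd": joint speeds; "joint_torque": joint torques, N m; "ee_pos": TCP position; "ee_rot": TCP orientation; "ft_force": force on the tool from outside, world axes, zero at the start; "torque": the same for the moment, N m; "width": finger opening in m.
Only numpy, scipy, OpenCV 4.12 (cv2) and the standard library are available. Lean on these libraries where they do the work, as an engineer would, in place of code of your own. Each camera call takes 0.05 s, during which the arm holds its last target. There are 200 camera calls.

## Task

Get the fraction collector ready to run: turn the vial carousel until the pointed tab on its rim faces the fixed pointer post, then swing the dispensing arm over so that its nozzle stands right above the mouth of the first vial, the one at the tab. Leave the bottle, the carton and the beaker where they are.

Things in the scene. Friction and masses are not known exactly. Their poses are not given: they have to be found in the camera images.
- collector: fraction collector, fixed to the bench: a white housing 290 x 325 mm, its top 50 mm above the bench. Origin on the carousel's vertical axis, at bench level; the housing reaches from -145 to 145 mm in its own x and from -125 to 200 mm in its own y; z up. It carries the carousel, the pointer post and the dispensing arm.
- carousel (a joint): angle of the carousel (rad) about its vertical axis: a grey disc 200 mm across, its top 70 mm above the bench, with eight amber vials (24 mm across, tops 100 mm above the bench) standing fixed on it, centred 75 mm from the axis. 0 = the tab faces the pointer post; positive = counter-clockwise seen from above. Free of stops from -3 to 3. It stays where it is left; turning takes about 0.06 N m.
- hub_grip (a point): middle of the carousel's grey hub grip, on the axis, 130 mm above the bench: an upright bar 50 mm long, 16 mm thick, from 95 to 145 mm above the bench, on a 26 mm stem. The point's x axis runs along the bar's length, towards the tab; its y axis across the 16 mm thickness; z up. All eight vials stand at least 63 mm from the axis.
- tab (a point): top of the outer edge of the pointed tab at the carousel's rim: an upright black block 20 mm square, set cornerwise, from 62 to 96 mm above the bench, its outer corner standing 18 mm out from the disc. This corner is 118 mm from the axis, 96 mm above the bench. It lies on the line from the axis through the first vial.
- mark (a point): top of the inner edge of the pointer post: a fixed black square post (20 mm square, standing cornerwise, one corner towards the carousel axis) at the rim, from 50 to 100 mm above the bench. This corner is 124 mm from the carousel axis.
- first_vial (a point): centre of the mouth of the first vial (next to the tab), 75 mm from the axis, 100.5 mm above the bench; the vial is 24 mm across.
- swing_arm (a joint): angle of the dispensing arm (rad) about its upright pivot, growing as it swings away from the carousel, clockwise seen from above; 0 = nozzle above the place of the first vial when the tab faces the post exactly. Stops at -0.12 and 1.5. Stiff by friction: it stays where it is released; about 1 N at the pin moves it.
- pivot (a point): top of the dispensing arm's pivot, 140 mm above the bench. The arm is a level aluminium bar, 16 mm wide, 126 to 140 mm above the bench, 164 mm from the pivot axis to the nozzle axis.
- nozzle (a point): tip of the steel nozzle under the free end of the arm, 111 mm above the bench, 164 mm from the pivot axis. Its height does not change.
- swing_pin (a point): on the axis of the upright round black pin on the arm's free end, right above the nozzle: 16 mm across, from 140 to 190 mm above the bench; this point is 170 mm above the bench. The end block below the pin is 24 mm square.
- bottle: bystander: amber bottle with white cap, 70 mm across, 150 mm tall, upright; origin at the centre of its underside.
- carton: bystander: white carton 90 x 110 x 60 mm; origin at the centre of its underside.
- beaker: bystander: open white beaker, 68 mm across, 90 mm tall; origin at the centre of its underside.

How it is judged:
On the way, in this order (a step that is already met when the one before it is completed fails the run):
1. the carousel's tab faces the pointer post, within 0.1 rad, and the carousel is still (value of joint carousel between -0.1 and 0.1 rad and velocity of joint carousel between -0.05 and 0.05 rad/s), for 0.3 s.
2. with the tab still facing the post, the arm has been swung so that the nozzle is over the mouth of the first vial (value of joint carousel between -0.1 and 0.1 rad and horizontal distance between nozzle and first_vial below 0.01 m), for 0.2 s.
At the end, for the whole second after the job is handed in: The carousel's tab faces the pointer post within 0.1 rad (6 degrees), the nozzle is within 10 mm, horizontally, of the centre of the first vial's mouth, and carousel and arm are at rest (all of step 2 and velocity of joint carousel between -0.05 and 0.05 rad/s and velocity of joint swing_arm between -0.05 and 0.05 rad/s); the robot touches nothing.
It fails at once if the bottle is pushed more than 30 mm from its place or tipped over (distance of bottle from where it was at the start of the episode above 0.03 m or angle between bottle's own z axis and vertical above 0.5 rad).
It fails at once if the carton is pushed more than 30 mm from its place or tipped over (distance of carton from where it was at the start of the episode above 0.03 m or angle between carton's own z axis and vertical above 0.5 rad).
It fails at once if the beaker is pushed more than 30 mm from its place or tipped over (distance of beaker from where it was at the start of the episode above 0.03 m or angle between beaker's own z axis and vertical above 0.5 rad).
It also fails if it takes over 61 s, if anything falls off the work surface, if the arm or the gripper's body presses on something with over 40 N, if the wrist force passes 120 N, or if a joint passes its speed limit or range.

## Working session

There is one attempt and no reset: what is moved stays moved. The work goes in short steps, Python scripts to look and compute and a tool call to move; the robot and the scene stay as the last step left them, time stands still between calls to the robot, and variables do not carry over. Pictures are saved under pics/ and viewed, on a budget of 10 in all, crops included, one or two more only if the job needs it, and the job is handed in when it is done.

Besides the shell and the picture viewer there is one more tool, called after ">>>" as a command line: name --pt "numbers of a row" for each row, then --argument value for the rest. jog_arm: Moves the arm, as the interface text tells. Its arguments: {"type":"object","properties":{"deltas":{"type":"array"}},"required":["deltas"]}

```bash
mkdir -p pics; ls
python3 - <<'E'
from cell import *
import cv2
s=state();print(s['time'],s['ee_pos'],s['ee_rot'],s['width'],env.grip_point_offset)
for n in('side','top'):
    cv2.imwrite(f'pics/{n}0.png',get_image(n)[:,:,::-1]);p=camera_params(n);print(n,p)
E
```

```text
pics
0.0 [ 0.24619084 -0.60105212  0.23041505] [ 0.9190938   1.36988228 -0.91772976] 0.08521062904823247 0.0187
side {'mtx': array([[595.55515528,   0.        , 316.86360987],
       [  0.        , 595.55515528, 234.24056258],
       [  0.        ,   0.        ,   1.        ]]), 'rvec': array([ 0.99996541, -2.34111912,  1.11003723]), 'tvec': array([0.3685669 , 0.35103322, 1.40121551])}
top {'mtx': array([[488.5081949 ,   0.        , 321.67417814],
       [  0.        , 488.5081949 , 236.97915302],
       [  0.        ,   0.        ,   1.        ]]), 'rvec': array([ 2.2029101 , -2.17744933,  0.07584656]), 'tvec': array([-0.04226393,  0.51948712,  1.46085465])}
```

View pics/top0.png

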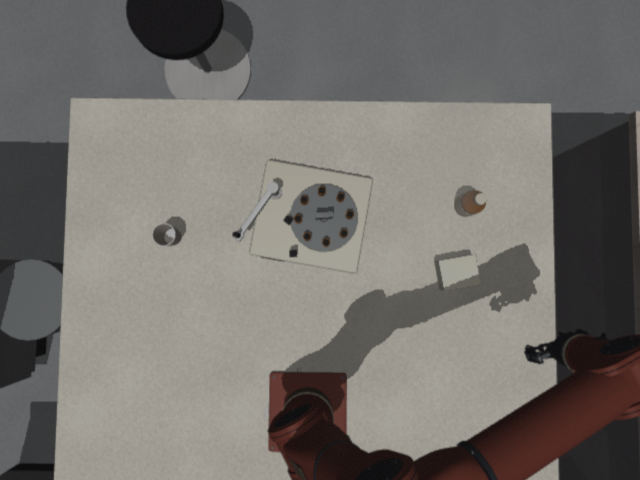

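View pics/side0.png

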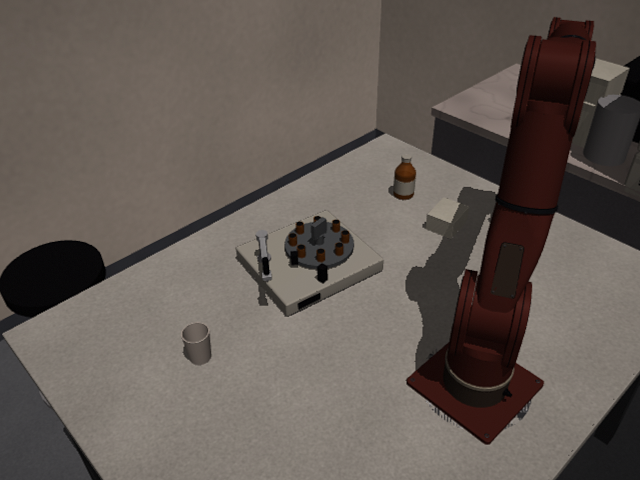

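Top view: carousel centre is near (324,217), with the tab block at (288,219), the pointer post at (293,252), the pivot at (277,187) and the pin at (238,235). The bar lies along the image horizontal. The bottle, carton and beaker are well away from it.

```bash
cat > h.py <<'E'
import cv2,numpy as np
from cell import *
from scipy.spatial.transform import Rotation as R
def ray(n,px,z):
    p=camera_params(n);Rm=cv2.Rodrigues(p['rvec'])[0]
    c=-Rm.T@p['tvec'];d=Rm.T@np.linalg.inv(p['mtx'])@np.array([px[0],px[1],1.])
    return (c+d*(z-c[2])/d[2])[:2]
def proj(n,P):
    p=camera_params(n);return cv2.projectPoints(np.float64(P).reshape(-1,1,3),p['rvec'],p['tvec'],p['mtx'],None)[0].reshape(-1,2)
def blobs(m,lo=8,hi=400):
    k,l,s,c=cv2.connectedComponentsWithStats(m.astype(np.uint8));return [(c[i].round(1),s[i][4]) for i in range(1,k) if lo<=s[i][4]<=hi]
E
python3 - <<'E'
from h import *
im=cv2.imread('pics/top0.png');hsv=cv2.cvtColor(im,cv2.COLOR_BGR2HSV)
roi=np.zeros(im.shape[:2],bool);roi[150:280,225:385]=1
am=(hsv[...,1]>120)&(hsv[...,2]>35)&roi
bk=(hsv[...,2]<45)&(hsv[...,1]<120)&roi
v=[]
for c,a in blobs(am,5): w=ray('top',c,.09);v.append(w);print('amber',c,a,w.round(4))
print('mean',np.mean(v,0))
for c,a in blobs(bk,8): print('black',c,a,ray('top',c,.095).round(4))
g=(np.abs(im.astype(int).max(2)-im.min(2))<25)
cv2.imwrite('pics/c1.png',cv2.resize(im[155:280,225:385],None,fx=5,fy=5,interpolation=cv2.INTER_CUBIC)*1)
cv2.imwrite('pics/c2.png',cv2.resize(cv2.imread('pics/side0.png')[205:320,225:385],None,fx=5,fy=5,interpolation=cv2.INTER_CUBIC))
E
```

```text
amber [321.  193.2] 12 [ 0.642  -0.0325]
amber [304.9 201.7] 10 [0.6167 0.0137]
amber [339.6 199.3] 10 [ 0.6249 -0.0865]
amber [348.6 217.1] 8 [ 0.5735 -0.1129]
amber [299.6 220.6] 7 [0.5617 0.0282]
mean [ 0.60379312 -0.03802908]
black [321.5 190. ] 26 [ 0.6506 -0.0339]
black [340.6 196. ] 25 [ 0.6338 -0.0891]
black [303.7 199. ] 24 [0.6238 0.0171]
black [349.7 213.9] 25 [ 0.5823 -0.1157]
black [288.1 219.4] 38 [0.5643 0.061 ]
black [297.6 218. ] 25 [0.5687 0.0338]
black [343.8 232.9] 23 [ 0.5273 -0.0992]
black [236.5 234.3] 22 [0.5197 0.2081]
black [306.8 235.9] 23 [0.5174 0.0067]
black [325.9 241.9] 22 [ 0.5009 -0.0482]
black [293.2 252.8] 31 [0.4686 0.0449]
```

View pics/c1.png

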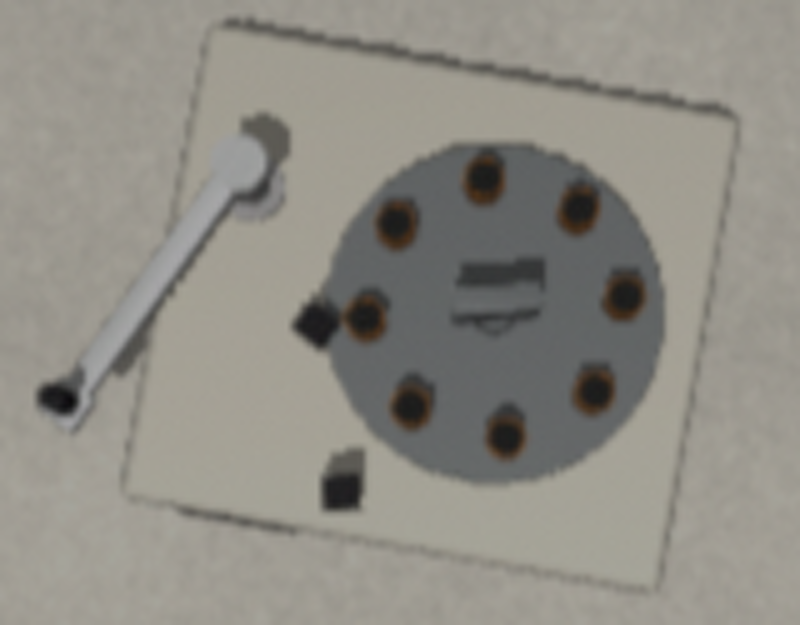

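View pics/c2.png

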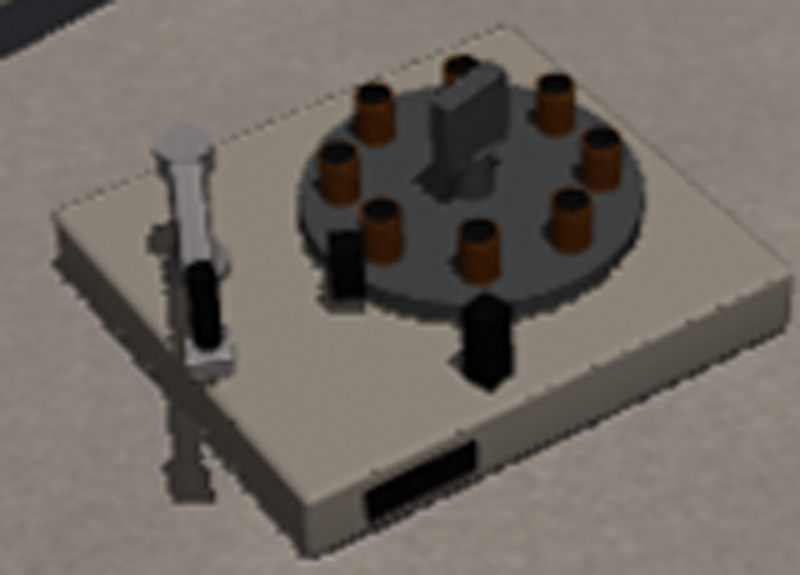

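The crops confirm it: black vial mouths, tab at the left vial, mark below it to the left. The pin top is near (236,234), and the bar lies nearly along the tab line.

Run:
```python
from h import *
V=[(321.5,190),(340.6,196),(303.7,199),(349.7,213.9),(297.6,218),(343.8,232.9),(306.8,235.9),(325.9,241.9)]
V=np.array([ray('top',p,.1005) for p in V]);A=V.mean(0);print('axis',A,'radii',np.linalg.norm(V-A,axis=1).round(4))
an=lambda d:np.arctan2(d[1],d[0])
T=ray('top',(288.1,219.4),.096);M=ray('top',(293.2,252.8),.1)
# vial-pattern angle: refine modulo 45deg
a=[an(v-A) for v in V];ph=np.angle(np.mean(np.exp(8j*np.array(a))))/8
t=an(T-A);tv=ph+np.round((t-ph)/(np.pi/4))*np.pi/4
m=an(M-A);print('tab',np.linalg.norm(T-A),t,'vials',tv,'mark',np.linalg.norm(M-A),m,'turn',m-tv)
for px in[(243,187),]: pass
# housing corners (z=.05)
C=[(225+x/5,155+y/5) for x,y in[(212,22),(738,115),(658,592),(124,494)]]
C=np.array([ray('top',p,.05) for p in C]);print('corners',C.round(4),[np.linalg.norm(C[i]-C[i-1]).round(3) for i in range(4)])
piv=ray('top',(225+240/5,155+162/5),.14)
print('pivot',piv)
for q in[(58,398),(55,398),(66,404)]:
  for z in(.165,.19): 
    P=ray('top',(225+q[0]/5,155+q[1]/5),z);print('pin',q,z,P.round(4),np.linalg.norm(P-piv).round(4))
F=A+.075*np.array([np.cos(m),np.sin(m)]);print('first target',F,'piv dist',np.linalg.norm(F-piv))
p=camera_params('top');print('cam',-cv2.Rodrigues(p['rvec'])[0].T@p['tvec'])
s=state();Rm=R.from_rotvec(s['ee_rot']).as_matrix();print(Rm.round(3))
# side check
for n,P in(('axis bar top',[*A,.145]),('M',[*M,.1]),('T',[*T,.096]),('pin',[*ray('top',(236.5,234.3),.17),.17])):print(n,proj('side',P))
b=(cv2.imread('pics/side0.png').max(2)<40);b[:,:255]=0;b[:,275:]=0;b[:250]=0;b[280:]=0
print(blobs(b,20))
```

```text
axis [ 0.57500419 -0.04102794] radii [0.075  0.0752 0.0752 0.0747 0.0749 0.0753 0.075  0.0748]
tab 0.10257078887753125 1.6763910476295119 vials 1.66469288902021 mark 0.13676352292853788 2.4644593854835146 turn 0.7997664964633047
corners [[ 0.7481  0.1287]
 [ 0.6958 -0.186 ]
 [ 0.4115 -0.1402]
 [ 0.4656  0.1753]] [np.float64(0.286), np.float64(0.319), np.float64(0.288), np.float64(0.32)]
pivot [0.6489384  0.10162684]
pin (58, 398) 0.165 [0.514  0.1958] 0.1645
pin (58, 398) 0.19 [0.5123 0.1916] 0.1635
pin (55, 398) 0.165 [0.514  0.1975] 0.1655
pin (55, 398) 0.19 [0.5123 0.1932] 0.1644
pin (66, 404) 0.165 [0.5108 0.1914] 0.1647
pin (66, 404) 0.19 [0.5092 0.1872] 0.1639
first target [0.51655128 0.00596417] piv dist 0.16333308931564552
cam [ 0.42363766 -0.0308065   1.4917545 ]
[[-0.001  0.925  0.379]
 [ 0.001  0.379 -0.925]
 [-1.    -0.    -0.002]]
axis bar top [[317.66776834 221.42429355]]
M [[321.96362674 265.92326322]]
T [[293.67346014 253.21008452]]
pin [[265.18446092 264.44253113]]
[(array([265.1, 265.2]), np.int32(105))]
```

Measurements are consistent: vial radii 75 mm ±0.3, pivot to pin 164 mm, and the side view of the pin agrees to 1 px. I need to turn the carousel +0.80 rad. Moving over the hub now, starting with translation (y +51.7 cm, z −39.3 cm in tool axes).

>>> jog_arm --pt "1 0 2.87 -2.18 0 0 0" --pt "1 0 2.87 -2.18 0 0 0" --pt "1 0 2.87 -2.18 0 0 0" --pt "1 0 2.87 -2.18 0 0 0" --pt "1 0 2.87 -2.18 0 0 0"

```text
time: 0.52
ee_pos: [0.3383, -0.4445, 0.2309]
ee_rot: [0.919, 1.369, -0.918]
ft_force: [0.5, -1.0, 0.1]
width: 0.0854
```

>>> jog_arm --pt "1 0 2.87 -2.18 0 0 0" --pt "1 0 2.87 -2.18 0 0 0" --pt "1 0 2.87 -2.18 0 0 0" --pt "1 0 2.87 -2.18 0 0 0" --pt "1 0 2.87 -2.18 0 0 0"

```text
time: 0.93
ee_pos: [0.4297, -0.2892, 0.2312]
ee_rot: [0.918, 1.369, -0.918]
ft_force: [1.2, -0.7, 0.1]
width: 0.0852
```

>>> jog_arm --pt "1 0 2.87 -2.18 0 0 0" --pt "1 0 2.87 -2.18 0 0 0" --pt "1 0 2.87 -2.18 0 0 0" --pt "1 0 2.87 -2.18 0 0 0" --pt "1 0 2.87 -2.18 0 0 0"

```text
time: 1.35
ee_pos: [0.5212, -0.134, 0.2312]
ee_rot: [0.918, 1.369, -0.919]
ft_force: [0.3, -0.1, 0.1]
width: 0.0857
```

>>> jog_arm --pt "1 0 2.87 -2.18 0 0 0" --pt "1 0 2.87 -2.18 0 0 0" --pt "1 0 2.87 -2.18 0 0 0" --pt "1 0 0 0 -0.116 0 0" --pt "1 0 0 0 -0.116 0 0"

```text
time: 1.77
ee_pos: [0.5762, -0.0393, 0.2307]
ee_rot: [0.735, 1.445, -0.733]
ft_force: [-0.6, -1.6, 0.2]
width: 0.0853
```

>>> jog_arm --pt "1 0 0 0 -0.116 0 0" --pt "1 0 0 0 -0.116 0 0" --pt "1 0 0 0 -0.116 0 0" --pt "1 0 0 0 -0.116 0 0" --pt "1 0 0 0 -0.116 0 0"

```text
time: 2.18
ee_pos: [0.5754, -0.0425, 0.2309]
ee_rot: [0.286, 1.553, -0.286]
ft_force: [0.3, -0.3, -0.5]
width: 0.0853
```

>>> jog_arm --pt "1 0 0 0 -0.116 0 0" --pt "1 0 0 0 -0.116 0 0" --pt "1 0 0 0 -0.116 0 0" --pt "1 0 0 0 -0.116 0 0" --pt "1 0 0 0 0 0 0"

```text
time: 2.6
ee_pos: [0.5755, -0.0427, 0.2309]
ee_rot: [-0.078, 1.57, 0.078]
ft_force: [-0.2, 0.1, 0.2]
width: 0.0853
```

```bash
cat >> h.py <<'E'
def to(x,y,z,jaw):
    "remaining shift (cm, tool axes) and turn about tool x (rad) to a tool-down pose"
    s=state();r=R.from_rotvec(s['ee_rot']);Z=[np.cos(jaw),np.sin(jaw),0];X=[0,0,-1.]
    T=R.from_matrix(np.c_[X,np.cross(Z,X),Z])
    print('t',s['time'].__round__(2),'pos',s['ee_pos'].round(4),'w',round(s['width'],4),'F',s['ft_force'].round(1),'j',s['joints'].round(2))
    print('shift cm',(100*r.inv().apply(np.array([x,y,z])-s['ee_pos'])).round(2),'turn',(r.inv()*T).as_rotvec().round(3))
E
python3 -c "
from h import *
to(.575,-.041,.111,.094)"
```

```text
t 2.6 pos [ 0.5755 -0.0427  0.2309] w 0.0853 F [-0.2  0.1  0.2] j [ 0.49  0.24 -0.57  1.62  0.13  1.32 -0.01]
shift cm [11.99  0.17 -0.02] turn [ 0.005 -0.001 -0.   ]
```

On target. Descend 12 cm and close on the bar.

>>> jog_arm --pt "1 2.4 0.17 0 0 0 0" --pt "1 2.4 0 0 0 0 0" --pt "1 2.4 0 0 0 0 0" --pt "1 2.4 0 0 0 0 0" --pt "1 2.4 0 0 0 0 0"

```text
time: 3.02
ee_pos: [0.5753, -0.0409, 0.1101]
ee_rot: [-0.07, 1.57, 0.07]
ft_force: [0.6, -0.1, 0.3]
width: 0.0853
```

>>> jog_arm --pt "0.5 0 0 0 0 0 0" --pt "0.25 0 0 0 0 0 0" --pt "0 0 0 0 0 0 0" --pt "0 0 0 0 0 0 0" --pt "0 0 0 0 0 0 0"

```text
time: 3.43
ee_pos: [0.5765, -0.0409, 0.113]
ee_rot: [-0.074, 1.567, 0.073]
ft_force: [-0.7, -0.7, -0.5]
width: 0.0253
```

>>> jog_arm --pt "0 0 0 0 0 0 0" --pt "0 0 0 0 0 0 0" --pt "0 0 0 0 0 0 0" --pt "0 0 0 0 0 0 0" --pt "0 0 0 0 0 0 0"

```text
time: 3.85
ee_pos: [0.5753, -0.0409, 0.1128]
ee_rot: [-0.074, 1.57, 0.073]
ft_force: [-6.2, 0.2, 9.8]
width: 0.0153
```

```bash
python3 -c "
from h import *
to(.575,-.041,.111,.894)"
```

```text
t 3.85 pos [ 0.5753 -0.0409  0.1128] w 0.0153 F [-6.2  0.2  9.8] j [ 0.46  0.33 -0.56  1.76  0.2   1.1  -0.07]
shift cm [ 0.18 -0.   -0.03] turn [-0.801 -0.     0.001]
```

Gripped (15.3 mm against the 16 mm bar). Turn −0.80 about tool x, i.e. counter-clockwise from above.

>>> jog_arm --pt "0 0 0 0 -0.08 0 0" --pt "0 0 0 0 -0.08 0 0" --pt "0 0 0 0 -0.08 0 0" --pt "0 0 0 0 -0.08 0 0" --pt "0 0 0 0 -0.08 0 0"

```text
time: 4.27
ee_pos: [0.5749, -0.0411, 0.1128]
ee_rot: [-0.39, 1.537, 0.389]
ft_force: [-9.7, -1.2, 12.0]
width: 0.0149
```

>>> jog_arm --pt "0 0 0 0 -0.08 0 0" --pt "0 0 0 0 -0.08 0 0" --pt "0 0 0 0 -0.08 0 0" --pt "0 0 0 0 -0.08 0 0" --pt "0 0 0 0 -0.08 0 0"

```text
time: 4.68
ee_pos: [0.5746, -0.0413, 0.1128]
ee_rot: [-0.701, 1.457, 0.7]
ft_force: [-11.3, -2.1, 13.9]
width: 0.015
```

>>> jog_arm --pt "0 0 0 0 0 0 0" --pt "0 0 0 0 0 0 0" --pt "0 0 0 0 0 0 0" --pt "0 0 0 0 0 0 0" --pt "0 0 0 0 0 0 0"

```text
time: 5.1
ee_pos: [0.5746, -0.0413, 0.1128]
ee_rot: [-0.698, 1.458, 0.697]
ft_force: [-11.4, -1.8, 12.6]
width: 0.0154
```

Run:
```python
from h import *
to(.575,-.041,.111,.894)
im=get_image('side')[:,:,::-1];cv2.imwrite('pics/c3.png',cv2.resize(im[190:320,225:400],None,fx=4.5,fy=4.5,interpolation=cv2.INTER_CUBIC))
```

```text
t 5.1 pos [ 0.5746 -0.0413  0.1128] w 0.0154 F [-11.4  -1.8  12.6] j [ 0.57  0.36 -0.69  1.76  0.25  1.11  0.69]
shift cm [ 0.18 -0.01  0.05] turn [-0.001 -0.002 -0.   ]
```

View pics/c3.png

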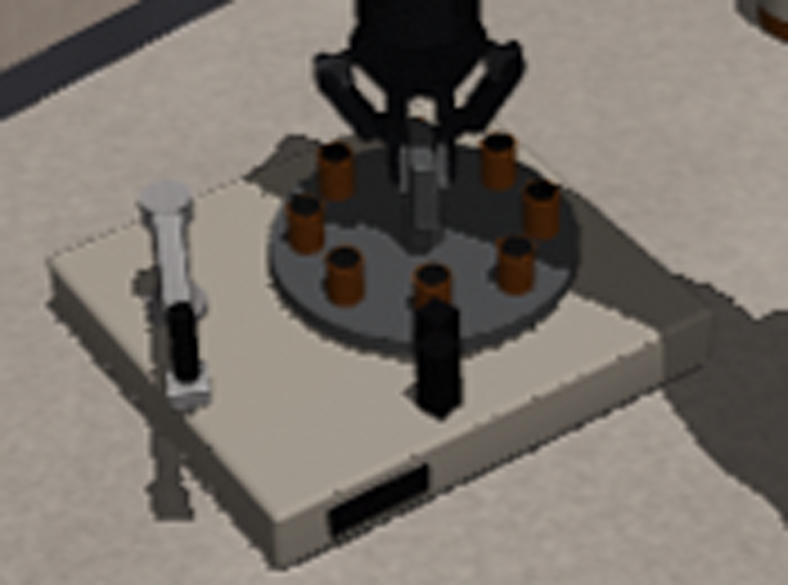

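The tab now stands directly behind the post in the side view (crop ~(436,310)), lined up with the first vial and the bar. Release, rise 12 cm, then travel to the pin.

>>> jog_arm --pt "0.3 0 0 0 0 0 0" --pt "0.6 0 0 0 0 0 0" --pt "1 0 0 0 0 0 0" --pt "1 0 0 0 0 0 0" --pt "1 0 0 0 0 0 0"

```text
time: 5.57
ee_pos: [0.5757, -0.0408, 0.1114]
ee_rot: [-0.698, 1.456, 0.698]
ft_force: [0.0, -0.2, 0.3]
width: 0.073
```

>>> jog_arm --pt "1 0 0 0 0 0 0" --pt "1 -3 0 0 0 0 0" --pt "1 -3 0 0 0 0 0" --pt "1 -3 0 0 0 0 0" --pt "1 -3 0 0 0 0 0"

```text
time: 5.98
ee_pos: [0.5753, -0.0407, 0.2327]
ee_rot: [-0.698, 1.456, 0.698]
ft_force: [0.6, 0.5, 0.3]
width: 0.0852
```

>>> jog_arm --pt "1 0 2.44 1.81 0 0 0" --pt "1 0 2.44 1.81 0 0 0" --pt "1 0 2.44 1.81 0 0 0" --pt "1 0 2.44 1.81 0 0 0" --pt "1 0 2.44 1.81 0 0 0"

```text
time: 6.4
ee_pos: [0.5366, 0.1074, 0.2315]
ee_rot: [-0.698, 1.455, 0.697]
ft_force: [0.8, 0.6, 0.6]
width: 0.0856
```

>>> jog_arm --pt "1 0 2.44 1.81 0 0 0" --pt "1 0 2.44 1.81 0 0 0" --pt "1 0 2.44 1.81 0 0 0" --pt "1 0 0 0 -0.085 0 0" --pt "1 0 0 0 0 0 0"

```text
time: 6.82
ee_pos: [0.5132, 0.1965, 0.2315]
ee_rot: [-0.769, 1.43, 0.77]
ft_force: [0.4, -0.5, -0.3]
width: 0.0859
```

Run:
```python
from h import *
to(.5135,.1945,.152,.98)
im=get_image('side')[:,:,::-1];cv2.imwrite('pics/c4.png',cv2.resize(im[170:320,205:385],None,fx=4,fy=4,interpolation=cv2.INTER_CUBIC))
```

```text
t 6.82 pos [0.5132 0.1965 0.2315] w 0.0859 F [ 0.4 -0.5 -0.3] j [ 0.32  0.23 -0.87  1.68  0.18  1.32  0.4 ]
shift cm [ 7.95 -0.14 -0.16] turn [ 0.007  0.001 -0.   ]
```

View pics/c4.png

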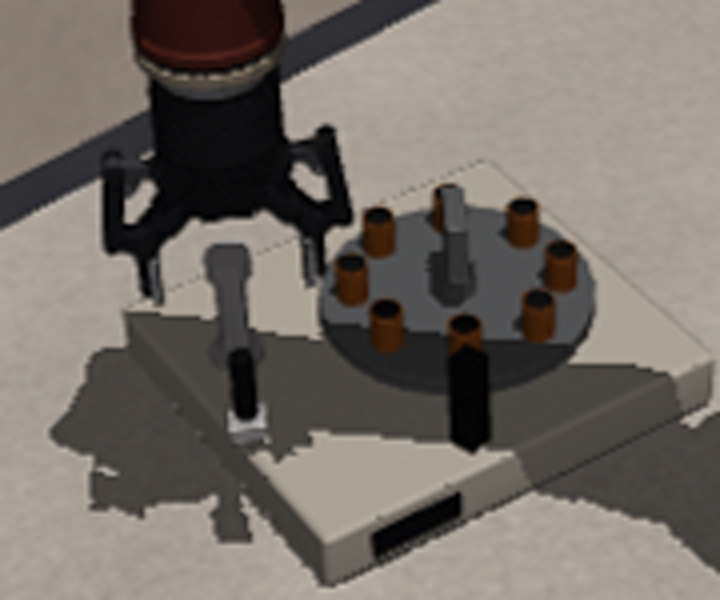

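Carousel holds; the open gripper straddles the pin (crop (243,385)). Descend and close.

>>> jog_arm --pt "1 2 -0.14 -0.16 0 0 0" --pt "1 2 0 0 0 0 0" --pt "1 2 0 0 0 0 0" --pt "1 1.9 0 0 0 0 0" --pt "1 0 0 0 0 0 0"

```text
time: 7.28
ee_pos: [0.5131, 0.1894, 0.1487]
ee_rot: [-0.759, 1.44, 0.761]
ft_force: [-1.0, -0.5, -0.7]
width: 0.0853
```

>>> jog_arm --pt "0.5 0 0 0 0 0 0" --pt "0.25 0 0 0 0 0 0" --pt "0 0 0 0 0 0 0" --pt "0 0 0 0 0 0 0" --pt "0 0 0 0 0 0 0"

```text
time: 7.7
ee_pos: [0.5148, 0.1923, 0.1532]
ee_rot: [-0.763, 1.431, 0.762]
ft_force: [-0.4, 0.2, -0.8]
width: 0.0257
```

>>> jog_arm --pt "0 0 0 0 0 0 0" --pt "0 0 0 0 0 0 0" --pt "0 0 0 0 0 0 0" --pt "0 0 0 0 0 0 0" --pt "0 0 0 0 0 0 0"

```text
time: 8.12
ee_pos: [0.5148, 0.1924, 0.1531]
ee_rot: [-0.763, 1.431, 0.763]
ft_force: [-0.5, 0.0, 5.5]
width: 0.0147
```

Run:
```python
from h import *
s=state()['ee_pos'][:2]
piv=np.array([.6489,.1016]);A=np.array([.575,-.041]);m=2.464
# refine pivot: 164 from first-vial place along mark line and (from pictures) near piv
F=A+.075*np.array([np.cos(m),np.sin(m)])
r=s-piv;t=F-piv;a0=np.arctan2(r[1],r[0]);a1=np.arctan2(t[1],t[0])%(2*np.pi)
print('radius',np.linalg.norm(r),'F',F,np.linalg.norm(t),'swing',a1-a0)
n=15;d=(a1-a0)/n;print('per row',d,'chord cm',2*16.4*np.sin(d/2))
to(*F,.152,.98+a1-a0)
```

```text
radius 0.1619938859002615 F [0.51656869 0.00601895] 0.1632400502995738 swing 1.2207260220907248
per row 0.08138173480604832 chord cm 1.3342921713720997
t 8.12 pos [0.5148 0.1924 0.1531] w 0.0147 F [-0.5  0.   5.5] j [ 0.3   0.29 -0.85  1.78  0.24  1.18  0.35]
shift cm [  0.11 -10.55 -15.37] turn [-1.222e+00  0.000e+00  1.000e-03]
```

Pin gripped (14.7 mm against 16 mm), radius 162 mm against 164 mm. Swing along the arc, 15 rows of 0.081 rad with a 1.33 cm chord.

>>> jog_arm --pt "0 0 -0.05 -1.33 -0.081 0 0" --pt "0 0 -0.05 -1.33 -0.081 0 0" --pt "0 0 -0.05 -1.33 -0.081 0 0" --pt "0 0 -0.05 -1.33 -0.081 0 0" --pt "0 0 -0.05 -1.33 -0.081 0 0"

```text
time: 8.53
ee_pos: [0.4902, 0.1308, 0.1532]
ee_rot: [-1.075, 1.287, 1.072]
ft_force: [7.2, 0.5, 1.3]
width: 0.0148
```

>>> jog_arm --pt "0 0 -0.05 -1.33 -0.081 0 0" --pt "0 0 -0.05 -1.33 -0.081 0 0" --pt "0 0 -0.05 -1.33 -0.081 0 0" --pt "0 0 -0.05 -1.33 -0.081 0 0" --pt "0 0 -0.05 -1.33 -0.081 0 0"

```text
time: 8.95
ee_pos: [0.4921, 0.0651, 0.1532]
ee_rot: [-1.373, 1.091, 1.367]
ft_force: [12.6, 4.4, -5.3]
width: 0.0147
```

```bash
python3 -c "
from h import *
to(.5166,.006,.152,2.2)"
```

```text
t 8.95 pos [0.4921 0.0651 0.1532] w 0.0147 F [12.6  4.4 -5.3] j [ 0.65  0.17 -0.93  1.9   0.15  1.14  1.45]
shift cm [ 0.13 -1.09 -6.3 ] turn [-0.407 -0.001  0.005]
```

>>> jog_arm --pt "0 0 -0.02 -1.29 -0.081 0 0" --pt "0 0 -0.02 -1.29 -0.081 0 0" --pt "0 0 -0.02 -1.29 -0.081 0 0" --pt "0 0 -0.02 -1.29 -0.081 0 0" --pt "0 0 -0.02 -1.29 -0.081 0 0"

```text
time: 9.37
ee_pos: [0.518, 0.0079, 0.1533]
ee_rot: [-1.658, 0.836, 1.649]
ft_force: [18.0, 11.7, -10.2]
width: 0.0145
```

>>> jog_arm --pt "0 0 0 0 0 0 0" --pt "0 0 0 0 0 0 0" --pt "0 0 0 0 0 0 0" --pt "0 0 0 0 0 0 0" --pt "0 0 0 0 0 0 0"

```text
time: 9.78
ee_pos: [0.5177, 0.0083, 0.1533]
ee_rot: [-1.655, 0.839, 1.646]
ft_force: [15.9, 8.4, -7.6]
width: 0.0143
```

```bash
python3 -c "
from h import *
to(.5166,.006,.152,2.2)"
```

```text
t 9.78 pos [0.5177 0.0083 0.1533] w 0.0143 F [15.9  8.4 -7.6] j [ 0.74  0.23 -0.94  1.85  0.2   1.15  1.94]
shift cm [ 0.13  0.23 -0.12] turn [-0.005 -0.001  0.008]
```

Within about 1 mm tangentially. Nudge by the remainder, which also relieves the radial pull, then release and rise.

>>> jog_arm --pt "0 0 0.2 -0.1 0 0 0" --pt "0 0 0 0 0 0 0" --pt "0 0 0 0 0 0 0" --pt "0.3 0 0 0 0 0 0" --pt "0.5 0 0 0 0 0 0"

```text
time: 10.2
ee_pos: [0.5135, 0.0042, 0.1523]
ee_rot: [-1.652, 0.846, 1.652]
ft_force: [-0.4, -0.8, 0.1]
width: 0.0363
```

>>> jog_arm --pt "1 0 0 0 0 0 0" --pt "1 0 0 0 0 0 0" --pt "1 0 0 0 0 0 0" --pt "1 0 0 0 0 0 0" --pt "1 -2 0 0 0 0 0"

```text
time: 10.62
ee_pos: [0.5115, 0.0034, 0.1696]
ee_rot: [-1.647, 0.849, 1.656]
ft_force: [-0.0, -0.3, -1.1]
width: 0.0855
```

>>> jog_arm --pt "1 -3 0 0 0 0 0" --pt "1 -3 0 0 0 0 0" --pt "1 -3 0 0 0 0 0" --pt "1 0 3 0 0 0 0" --pt "1 0 3 0 0 0 0"

```text
time: 11.03
ee_pos: [0.4657, -0.0301, 0.2638]
ee_rot: [-1.655, 0.842, 1.651]
ft_force: [-0.8, -0.7, -0.4]
width: 0.0855
```

```bash
python3 -c "
from h import *
to(.575,-.34,.26,2.2)"
```

```text
t 11.03 pos [ 0.4657 -0.0301  0.2638] w 0.0855 F [-0.8 -0.7 -0.4] j [ 0.92 -0.03 -0.91  1.81 -0.03  1.35  2.21]
shift cm [  0.38   9.31 -31.51] turn [-0.003 -0.001  0.003]
```

Move aside for a clear view.

>>> jog_arm --pt "1 0 0.9 -3 0 0 0" --pt "1 0 0.9 -3 0 0 0" --pt "1 0 0.9 -3 0 0 0" --pt "1 0 0.9 -3 0 0 0" --pt "1 0 0.9 -3 0 0 0"

```text
time: 11.45
ee_pos: [0.5159, -0.181, 0.2624]
ee_rot: [-1.652, 0.848, 1.651]
ft_force: [0.9, 0.1, 0.5]
width: 0.0853
```

>>> jog_arm --pt "1 0 0.9 -3 0 0 0" --pt "1 0 0.9 -3 0 0 0" --pt "1 0 0.9 -3 0 0 0" --pt "1 0 0.9 -3 0 0 0" --pt "1 0 0 0 0 0 0"

```text
time: 11.87
ee_pos: [0.556, -0.305, 0.2605]
ee_rot: [-1.646, 0.854, 1.648]
ft_force: [-0.7, -1.2, -0.5]
width: 0.0851
```

Run:
```python
from h import *
print(state()['ee_pos'],state()['ft_force'])
a=get_image('top')[:,:,::-1];b=get_image('side')[:,:,::-1]
cv2.imwrite('pics/top5.png',a);cv2.imwrite('pics/side5.png',b)
c=[cv2.resize(x,(400,320),interpolation=cv2.INTER_CUBIC) for x in(a[155:283,225:385],b[205:333,225:385])]
cv2.imwrite('pics/c5.png',np.hstack(c))
hsv=cv2.cvtColor(a,cv2.COLOR_BGR2HSV);roi=np.zeros(a.shape[:2],bool);roi[150:280,225:385]=1
for p,n in blobs((hsv[...,2]<45)&(hsv[...,1]<120)&roi): print(p,n,ray('top',p,.1).round(4),ray('top',p,.17).round(4))
```

```text
[ 0.55601675 -0.30500869  0.26054013] [-0.71833915 -1.22432685 -0.54272305]
[321. 190.] 21 [ 0.6498 -0.0324] [ 0.6384 -0.0323]
[340.1 195.8] 21 [ 0.6336 -0.0875] [ 0.6231 -0.0846]
[303.5 199.5] 24 [0.6217 0.0175] [0.6117 0.015 ]
[349.5 213.5] 22 [ 0.5829 -0.1149] [ 0.5749 -0.1106]
[344.  232.5] 22 [ 0.5281 -0.0996] [ 0.5228 -0.0961]
[305.8 234.2] 13 [0.5219 0.0095] [0.517  0.0075]
[301.  243.8] 27 [0.4943 0.0228] [0.4908 0.0201]
[326. 242.] 21 [ 0.5003 -0.0484] [ 0.4965 -0.0475]
[293. 253.] 25 [0.4678 0.0452] [0.4656 0.0414]
```

View pics/c5.png

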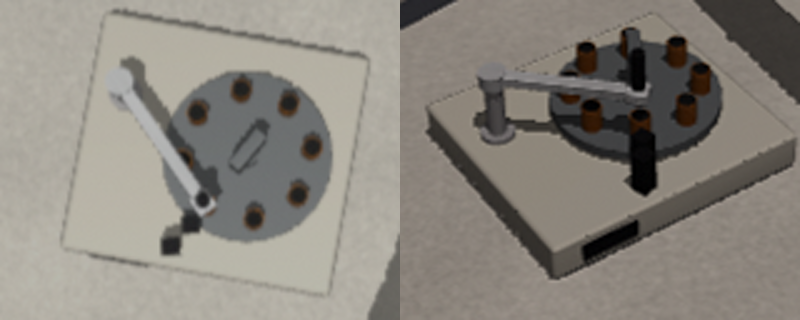

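The checks agree:
- **Carousel:** the tab bears 2.47 rad and the post 2.464, so the error is about 0.01 rad.
- **Nozzle:** the pin axis is at about (0.517, 0.007), and the first vial at about (0.516, 0.006), so they are 2 mm apart or less.

The picture shows the pin right over the vial by the tab and the gripper is clear. Handing in.

```bash
python3 -c "
from cell import *
print(env.close_job())"
```

```text
the job is handed in; nothing more can be done
None
```

The fraction collector is set up: the tab faces the pointer post, the nozzle is over the first vial, and the job is handed in. It took about 12 s of the 61 s allowed. I gripped the hub bar and turned the carousel by +0.80 rad, released it, then gripped the pin and swung the arm about 1.22 rad along its arc.

My last checks, from the final pictures before handing in:
- **Carousel:** the tab is about 0.01 rad off the post direction; the limit is 0.1.
- **Nozzle:** it is about 2 mm or less from the centre of the vial's mouth; the limit is 10 mm. I judged this from the pin above it, because the nozzle tip is hidden from the cameras.
- **Robot:** it stood clear with the gripper open, with no contact force beyond about 1 N of sensor noise.
- **Bottle, carton and beaker:** the arm passed above or well clear of them, but I did not measure their positions again afterwards.

No check failed. The one disagreement was a side pull of up to 18 N along one axis while swinging the arm, because my path ran about 2 mm inside the pin's true arc. I eased it off before releasing.

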